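# Scrape the tilting tray clean into the cup

## Robot

A 6-joint arm with a two-finger parallel gripper is mounted at the origin on the work surface. World frame = base frame: x ahead of the robot, y to its left, z up, the work surface at z = 0. Lengths are in m, angles in rad, forces in N, time in s.
With the tool pointing down it reaches from about 0.25 to 0.725 m from the base axis. Payload 4 kg.
Tool frame: the origin (TCP) lies between the finger pads; the fingertips stand 11 mm ahead of it and the grasp point (between the pads) lies 8 mm behind it; z points along the fingers, x is the direction in which the jaws open and shut, and the axes are right-handed (so a half turn about z gives the same grasp; the last joint's range is limited). The gripper opens to 85 mm and grips with 20 to 120 N. Pads are 22 mm wide; open, the fingers measure 114 mm over their backs; the gripper's body (76 mm by 85 mm) begins 54 mm behind the grasp point. The pads swing forward as they close: fully open they stand 13 mm farther back than shut.
Start: joints at [-1.299, 0.241, 0.005, 1.335, 0, 1.571], TCP at [0.134, -0.482, 0.242] pointing down, gripper open.
Joint ranges: [-2.72, 2.72], [-1.05, 1.87], [-1.09, 1.28], [-1.99, 2.15], [-1.42, 1.44], [-3.14, 3.14]. Speed limits (rad/s): [2.79, 2.79, 3.14, 3.14, 3.14, 3.14].

## Interface

Orientations are given as a unit quaternion [w, x, y, z].
In Python, from workcell import observe, capture, get_calibration, close_job gives the robot as it stands. The module is installed in compiled form; this text tells all that it offers.
- The arm moves only by the shell command python3 -m handwheel 'ROWS'. ROWS is JSON, a list of rows, each a list of 7 numbers: the shift along the tool's x, y, z in mm, then the turn, a rotation vector about the tool's x, y, z in rad, then the opening, from -1 (shut) to 1 (fully open). In form: [[x, y, z, wx, wy, wz, claw], ...]. A call has 1 to 5 rows; each row shifts and turns the pose as measured when the row begins, along the tool's axes as they then stand; what a row does not reach is not made up. A row lasts 1/12 s, in which the tool goes at most 41.7 mm and 7.16 degrees, less where a joint would pass 70% of its speed; a pose out of reach is approached as far as the arm can. A call is refused whole if a number of a shift passes 41.7 or a number of a turn 0.125, either way. A call with a gripper value outside its range is refused whole. The fingers move at their own pace and stop on an object; the grip force is fixed at half the most. Time passes only in rows, so rows that do not move let the fingers close. It gives the time, the measured TCP pose, the force and the opening at its end, in the units of the state.
- observe(): the state, without advancing time (a new reading comes with each control period).
- capture(name): name is "scene" or "top"; returns the picture (420x560x3 uint8, red, green, blue); there is no depth.
- get_calibration(name): a dict with "camera_matrix" (3x3 intrinsics, pixels), "distortion" ([k1, k2, p1, p2, k3] as OpenCV has them; the pictures are not rectified), "view" (4x4, takes a point from world to camera coordinates). Camera axes: x right, y up, looking along -z (the intrinsics and any distortion apply to the point x, -y, -z); pixel columns grow to the right and rows downward; lengths in m; the calibration is good to about 2 mm. A picture is of the moment at which its call begins. get_calibration takes no time and is no camera call.
- close_job(): hands the job in, once; it reports no verdict.
The state is a dict: "time": time; "q": joint angles; "joint_vel": joint speeds; "joint_torque": joint torques, N m; "eef_pos": TCP position; "tcp_rot": TCP orientation; "force": force on the tool from outside, world axes, zero at the start; "moment": the same for the moment, N m; "opening": opening from 0.0 (shut) to 1.0 (fully open).
Only numpy, scipy, OpenCV 4.12 (cv2) and the standard library are available. Lean on these libraries where they do the work, as an engineer would, in place of code of your own. Each camera call takes 0.05 s, during which the arm holds its last target. There are 200 camera calls.

## Task

Take the scraper out of its rack, press its edge on the floor of the sprung tray behind the three baked-on crusts so that the tray tips right down to its stop, and keep it tipped while you sweep all three over the open end into the steel cup below. Press no harder than it takes to hold it there, move the crusts with the scraper only, never with the fingers, and leave the cup, the moulds and the jar where they stand. Afterwards let the tray come back up level and put the scraper back upright in its rack.

Things in the scene. Friction and masses are not known exactly. Their poses are not given: they have to be found in the camera images.
- tray (a joint): tipping angle of the tray about the hinge at its closed end (rad): 0 = level, against the upper stop, where a spring holds it; positive = open end down; lower stop at 0.40. Pushed down on its floor it yields, and swings back when let go. Near the lower stop it takes a push of about 8 to 13 N at 60 mm from the hinge, 3 to 4 N at the open end.
- tray_hinge (a point): point fixed on the stand, on the hinge axis at mid-width, level with the upper face of the tray floor, at the inner side of its closed end: 185 mm above the bench. Does not tip. x axis level, towards the open end; y along the hinge; z up. Posts 62 mm either side rise 9 mm above it.
- tray_lip (a point): middle of the edge of the tray's open end, on the upper face of the floor, 195 mm from the hinge; tips with the tray (x out along the floor, y across, z off the floor). 109 mm above the bench at the lower stop. The metal tray's flat floor is 195 mm long and 96 mm wide inside, with 20 mm walls at both sides and the hinge end.
- cup: loose open steel cup, 112 mm across at the rim, 75 mm high, wall 3 mm; origin at the centre of its underside, on the bench. It already stands below where the open end comes down.
- crust_a: loose baked-hard brown crust piece, roughly 28 x 25 mm and 8 mm thick, lying flat on the tray floor 85 to 150 mm from the hinge (measured to its origin); it grips the floor and does not slide by itself when the tray is tipped. Origin at the middle of its underside, z up. 18 g.
- crust_b: loose baked-hard brown crust piece, roughly 26 x 29 mm and 8 mm thick, lying flat on the tray floor 85 to 150 mm from the hinge (measured to its origin); it grips the floor and does not slide by itself when the tray is tipped. Origin at the middle of its underside, z up. 18 g.
- crust_c: loose baked-hard brown crust piece, roughly 28 x 28 mm and 8 mm thick, lying flat on the tray floor 85 to 150 mm from the hinge (measured to its origin); it grips the floor and does not slide by itself when the tray is tipped. Origin at the middle of its underside, z up. 18 g.
- scraper: loose bench scraper, 160 g, standing edge down in its rack: a flat steel blade 78 mm wide (along y), 5 mm thick (along x) and 64 mm high with a wooden grip bar on top, 82 mm long (along y), 24 mm thick (along x), from 62 to 86 mm above the edge. Origin at the middle of the blade's lower edge, z up towards the bar. Pinch the bar across its 24 mm, from above.
- rack: white rack fixed to the bench that holds the scraper upright in a slot along its y: slot 9 mm wide, 110 mm long, between two 36 mm high guides with flared tops reaching 54 mm above the bench; slot floor 4 mm above the bench. Origin on the bench at the middle of the rack, x across the slot.
- mould: bystander: yellow round plastic mould, 72 mm across, 88 mm high; origin at the centre of its underside
- mould_handled: bystander: the same yellow mould with a round side handle; origin at the centre of its underside
- jar: bystander: glass jar, 70 mm across, 110 mm high; origin at the centre of its underside
Not all that is in view belongs to the job. What is shaped like the crust_b but purple or white is not meant. There is more than one size of the cup; the job needs the largest.

How it is judged:
On the way, in this order (a step that is already met when the one before it is completed fails the run):
1. the scraper's edge holds the tray tipped down to its stop (over 0.35 rad) with all three crusts still on it (value of joint tray above 0.35 rad and contact force between scraper and tray above 1 N and x of each of crust_a, crust_b, crust_c in the frame of tray_lip below 0 m), for 0.2 s.
2. all three crusts lie in the cup (horizontal distance between each of crust_a, crust_b, crust_c and cup below 0.052 m and z of crust_a in the frame of cup between -0.005 and 0.07 m and z of crust_b in the frame of cup between -0.005 and 0.07 m and z of crust_c in the frame of cup between -0.005 and 0.07 m), for 0.2 s.
At the end, for the whole second after the job is handed in: all three crusts lie inside the cup (below its rim), the cup stands upright within 20 mm of where it was, the tray is back level (under 0.05 rad), the scraper stands in its rack's slot (edge under 15 mm above the bench, within 30 mm of the rack's middle, leaning under 0.3 rad), all at rest (all of step 2 and angle between cup's own z axis and vertical below 0.1 rad and distance of cup from where it was at the start of the episode below 0.02 m and value of joint tray below 0.05 rad and horizontal distance between scraper and rack below 0.03 m and height (world z) of scraper below 0.015 m and angle between scraper's own z axis and vertical below 0.3 rad and linear speed of each of scraper, crust_a, crust_b, crust_c below 0.03 m/s); the robot touches nothing.
It fails at once if a crust is pushed over the open end while the tray is not held tipped (it leaves higher than 130 mm above the bench) ((x of crust_a in the frame of tray_lip above 0.004 m and height (world z) of crust_a above 0.13 m) or (x of crust_b in the frame of tray_lip above 0.004 m and height (world z) of crust_b above 0.13 m) or (x of crust_c in the frame of tray_lip above 0.004 m and height (world z) of crust_c above 0.13 m)).
It fails at once if the fingers touch a crust (contact force between the fingers and crust_a above 0.3 N or contact force between the fingers and crust_b above 0.3 N or contact force between the fingers and crust_c above 0.3 N).
It fails at once if the scraper is forced on the tray with more than 35 N (contact force between scraper and tray above 35 N).
It fails at once if the cup is moved more than 20 mm, or a mould or the jar more than 15 mm (distance of cup from where it was at the start of the episode above 0.02 m or distance of any of mould, mould_handled, jar from where it was at the start of the episode above 0.015 m).
It also fails if it takes over 61 s, if anything falls off the work surface, if the arm or the gripper's body presses on something with over 40 N, if the wrist force passes 120 N, or if a joint passes its speed limit or range.

## Working session

There is one attempt and no reset: what is moved stays moved. The work goes in short steps, Python scripts to look and compute and a shell command to move; the robot and the scene stay as the last step left them, time stands still between calls to the robot, and variables do not carry over. Pictures are saved under pics/ and viewed, about 8 in all and at most 12, crops included, and the job is handed in when it is done.

```bash
mkdir -p pics; cat > h.py <<'E'
import numpy as np,cv2
from workcell import observe,capture,get_calibration
def ray(name,uv):
    c=get_calibration(name);K=np.array(c["camera_matrix"]);d=np.array(c["distortion"]);V=np.array(c["view"])
    p=cv2.undistortPoints(np.array(uv,float).reshape(-1,1,2),K,d).reshape(-1,2)
    D=np.c_[p[:,0],-p[:,1],-np.ones(len(p))]@V[:3,:3]
    o=-V[:3,:3].T@V[:3,3]
    return o,D
def atz(name,uv,z):
    o,D=ray(name,uv); z=np.broadcast_to(z,len(D))
    return o+D*((z-o[2])/D[:,2])[:,None]
def proj(name,P):
    c=get_calibration(name);K=np.array(c["camera_matrix"]);d=np.array(c["distortion"]);V=np.array(c["view"])
    P=np.array(P,float).reshape(-1,3);q=P@V[:3,:3].T+V[:3,3]
    q=q*[1,-1,-1]
    return cv2.projectPoints(q,np.zeros(3),np.zeros(3),K,d)[0].reshape(-1,2)
def save(name,f,crop=None,s=1):
    im=capture(name)[...,::-1]
    if crop: x0,y0,x1,y1=crop; im=im[y0:y1,x0:x1]
    cv2.imwrite(f,cv2.resize(im,None,fx=s,fy=s,interpolation=cv2.INTER_CUBIC))
E
python3 -c "
from h import *
save('scene','pics/s1.png');save('top','pics/t1.png')
for n in('scene','top'):
  c=get_calibration(n);V=np.array(c['view']);print(n,-V[:3,:3].T@V[:3,3],-V[2,:3])
print(observe())"
```

```text
scene [1.01524679 0.61569939 0.66941582] [-0.42968634 -0.69331523 -0.57851849]
top [ 0.4842163  -0.03286931  1.30773524] [ 0.09866279 -0.01668636 -0.99498101]
{'time': 0.1, 'q': array([-1.29899774e+00,  2.41378984e-01,  3.90776421e-03,  1.33520654e+00,
        5.57783257e-08,  1.57081747e+00]), 'joint_vel': array([ 0.00031618, -0.00347868,  0.00277274, -0.00037317, -0.00188512,
        0.00042202]), 'joint_torque': array([-5.55202641e-04, -3.73139048e+01,  2.53009576e+01,  1.08502209e-02,
       -3.72991587e-05, -1.43415861e-05]), 'eef_pos': array([ 0.13409149, -0.48113981,  0.24149994]), 'tcp_rot': array([-5.68948309e-04,  7.96380230e-01, -6.04795540e-01, -7.49164226e-04]), 'force': array([-0.64251064, -0.31159218, -0.1376752 ]), 'moment': array([-0.02300758, -0.03075138,  0.03776337]), 'opening': 0.996704640398499}
```

View pics/s1.png

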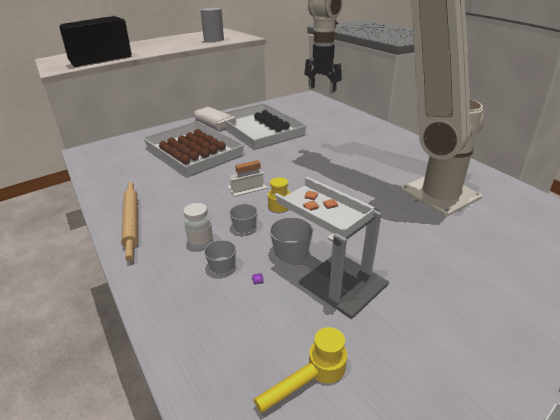

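View pics/t1.png

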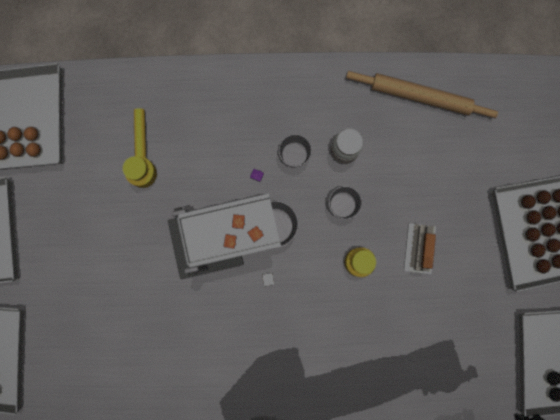

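The top view shows:
- The tray spans (180,210) to (280,245), with its open end to the right.
- The orange-brown crusts on it are at (238,221), (256,234) and (230,241). The purple (257,175) and white (268,280) pieces are decoys.
- The largest cup is at (278,224), below the open end. The smaller cups are at (294,152) and (343,203).
- The rack and scraper are at (422,249).

I'll check these in an enlarged crop.

```bash
python3 -c "
from h import *
im=capture('top')[...,::-1]
a=cv2.resize(im[185:285,165:305],None,fx=5,fy=5,interpolation=cv2.INTER_CUBIC)
b=cv2.resize(im[215:281,395:450],None,fx=5,fy=5,interpolation=cv2.INTER_CUBIC)
out=np.zeros((500,700+100,3),np.uint8);out=np.zeros((500,800,3),np.uint8)
cv2.imwrite('pics/c1.png',a)
s=capture('scene')[...,::-1]
c=cv2.resize(s[150:200,220:280],None,fx=6,fy=6,interpolation=cv2.INTER_CUBIC)
o=np.zeros((330,650,3),np.uint8);o[:330,:275]=b;o[:300,280:640]=c
cv2.imwrite('pics/c2.png',o)
d=s[170:310,260:400];cv2.imwrite('pics/c3.png',cv2.resize(d,None,fx=4,fy=4,interpolation=cv2.INTER_CUBIC))
"
```

```text
(no output)
```

View pics/c1.png

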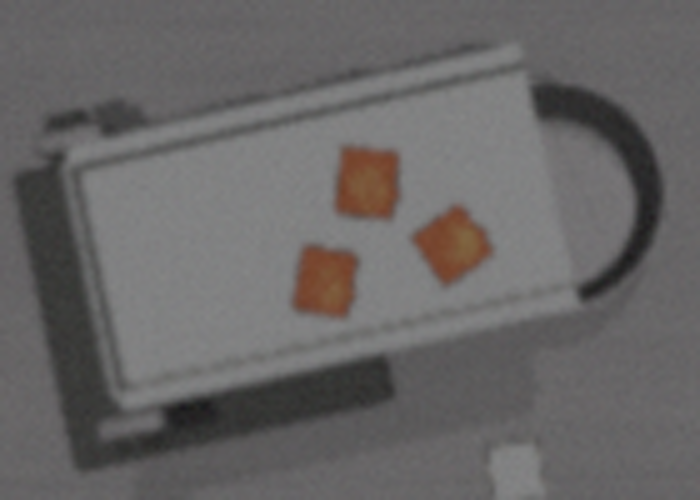

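View pics/c2.png

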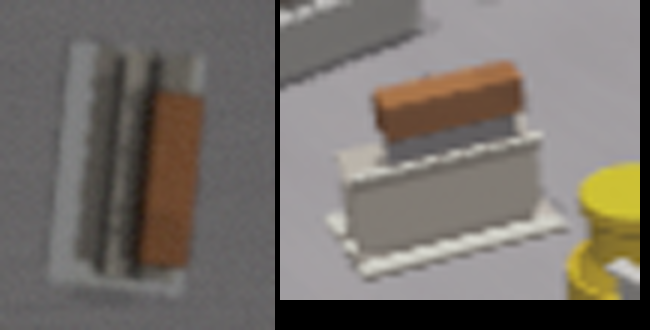

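The crop confirms three brown crusts on the tray and the scraper in the white rack. Next I'll turn the pixels into positions.

```bash
cat >> h.py <<'E'
def cp(pts,x0,y0,s): return [((x+.5)/s-.5+x0,(y+.5)/s-.5+y0) for x,y in pts]
E
python3 -c "
from h import *
np.set_printoptions(precision=4,suppress=True)
F=atz('top',cp([(88,172),(125,385),(572,288),(529,82)],165,185,5),.185);print('floor',F)
print(np.linalg.norm(F-np.roll(F,-1,0),axis=1))
h=(F[0]+F[1])/2;l=(F[2]+F[3])/2;ax=(l-h)[:2];L=np.linalg.norm(ax);ax/=L;print('hinge',h,'lip',l,L,'yaw',np.arctan2(ax[1],ax[0]))
ay=np.array([-ax[1],ax[0]])
C=[[(343,147),(400,150),(394,220),(337,214)],[(458,206),(494,243),(447,284),(412,240)],[(304,244),(358,250),(348,319),(292,309)]]
for c in C:
  P=atz('top',cp(c,165,185,5),.191);d=P[:,:2]-h[:2];print('crust x',d@ax,'y',d@ay,'mean',(d@ax).mean(),(d@ay).mean())
B=atz('top',cp([(158,93),(203,97),(188,268),(140,265)],395,215,5),.09);print('bar',B,B.mean(0),np.linalg.norm(B-np.roll(B,-1,0),axis=1))
v=(B[2]+B[3]-B[0]-B[1])[:2];print('bar axis ang',np.arctan2(v[1],v[0]))
R=atz('top',cp([(70,42),(205,52),(186,293),(50,285)],395,215,5),0.004);print('rack',R.mean(0),R)
# scene check of bar top: front face top edge
S=atz('scene',cp([(376,93),(518,66),(522,106)],220-280/6,150,6),.09);print(S)
o,D=ray('scene',cp([(376,93)],220-280/6,150,6))
print(proj('scene',np.r_[B,[[*h[:2],.185],[*l[:2],.185]]]))
"
```

```text
floor [[ 0.5795  0.1623  0.185 ]
 [ 0.4888  0.1472  0.185 ]
 [ 0.5258 -0.0428  0.185 ]
 [ 0.6139 -0.0265  0.185 ]]
[0.092  0.1936 0.0896 0.1918]
hinge [0.5342 0.1547 0.185 ] lip [ 0.5699 -0.0346  0.185 ] 0.19268315760239257 yaw -1.3844071357723422
crust x [0.1101 0.1334 0.125  0.1019] y [ 0.0333  0.0271 -0.0014  0.006 ] mean 0.11759044901179422 0.016250690574600095
crust x [0.1526 0.1642 0.1413 0.1307] y [-0.0012 -0.0196 -0.0325 -0.0113] mean 0.14720396776554867 -0.016145205894852063
crust x [0.0857 0.1075 0.0976 0.0753] y [-0.0035 -0.0107 -0.0383 -0.0293] mean 0.09154718884995912 -0.0204427318126631
bar [[ 0.5416 -0.3874  0.09  ]
 [ 0.5392 -0.409   0.09  ]
 [ 0.4598 -0.3982  0.09  ]
 [ 0.4619 -0.3753  0.09  ]] [ 0.5006 -0.3925  0.09  ] [0.0217 0.0801 0.023  0.0806]
bar axis ang 2.998810180666521
rack [ 0.5089 -0.3956  0.004 ] [[ 0.5723 -0.3686  0.004 ]
 [ 0.5656 -0.4377  0.004 ]
 [ 0.4457 -0.4225  0.004 ]
 [ 0.452  -0.3535  0.004 ]]
[[ 0.5402 -0.4045  0.09  ]
 [ 0.4609 -0.3877  0.09  ]
 [ 0.4828 -0.3459  0.09  ]]
[[237.6318 167.2281]
 [235.23   164.4812]
 [257.9406 159.3194]
 [260.8715 162.0729]
 [357.2045 225.9071]
 [292.4193 191.9776]]
```

View pics/c3.png

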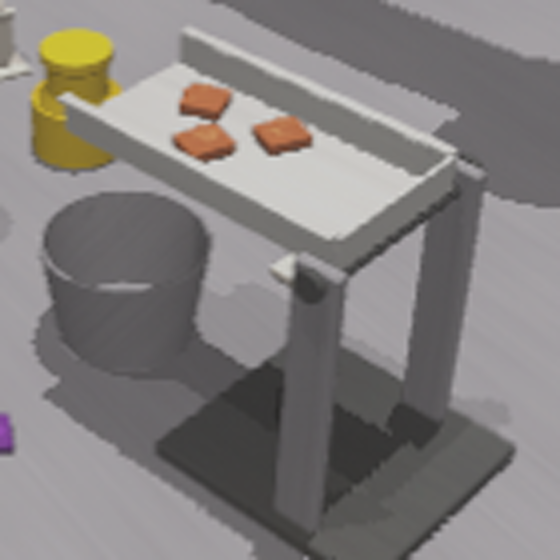

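c3 agrees with the top view: the tray's open end is above the large cup and the crusts lie flat. Now a small planner that prints the remaining shift and turn in tool axes.

```bash
cat > g.py <<'E'
# usage: g.py x y z yaw tilt : prints remaining shift (mm) and turn in the tool frame
import sys,numpy as np
from scipy.spatial.transform import Rotation as R
from workcell import observe
s=observe();a=list(map(float,sys.argv[1:]))
q=s['tcp_rot'];A=R.from_quat(np.r_[q[1:],q[0]])
if a:
    x,y,z,yaw,t=a
    X=np.array([np.cos(yaw),np.sin(yaw),0]);Z=np.array([0,0,-1.]);Y=np.cross(Z,X)
    T=R.from_rotvec(t*np.array([-X[1],X[0],0]))*R.from_matrix(np.c_[X,Y,Z])
    print('shift mm',np.round(A.inv().apply(np.array([x,y,z])-s['eef_pos'])*1e3,1),'turn',np.round((A.inv()*T).as_rotvec(),3))
print('t',round(s['time'],2),'pos',np.round(s['eef_pos'],4),'F',np.round(s['force'],1),'open',round(s['opening'],3))
E
python3 g.py .5006 -.3925 .16 -1.713 0
python3 -c "
from h import *
print(atz('top',[(361,262),(278,224),(347,143),(138,170)],[.088,.07,.11,.088]))"
```

```text
shift mm [  13.  -376.8   81.7] turn [0.    0.001 0.414]
t 0.2 pos [ 0.1341 -0.4813  0.2418] F [-0.1  0.7  0. ] open 1.002
[[ 0.47921647 -0.23148989  0.088     ]
 [ 0.57270098 -0.04241503  0.07      ]
 [ 0.7538583  -0.2058831   0.11      ]
 [ 0.70542943  0.28371863  0.088     ]]
```

```bash
python3 -m handwheel '[[1,-40,8,0,0,0,1],[1,-40,8,0,0,0,1],[1,-40,8,0,0,0,1],[1,-40,8,0,0,0,1],[1,-40,8,0,0,0,1]]'; python3 -m handwheel '[[1,-40,8,0,0,0,1],[1,-40,8,0,0,0,1],[1,-40,8,0,0,0,1],[0,-20,4,0,0,0.1,1],[0,0,0,0,0,0.1,1]]'; python3 g.py .5006 -.3925 .16 -1.713 0
```

```text
time: 0.62
eef_pos: [0.3266, -0.4367, 0.2015]
tcp_rot: [0.002, 0.79, -0.613, 0.0]
force: [-0.3, 0.1, 1.0]
opening: 1.001
time: 1.03
eef_pos: [0.473, -0.3985, 0.1679]
tcp_rot: [0.001, 0.726, -0.688, -0.001]
force: [-0.3, -0.4, -0.3]
opening: 0.999
shift mm [ -4.5 -27.9   7.8] turn [ 0.003 -0.001  0.196]
t 1.03 pos [ 0.473  -0.3985  0.1679] F [-0.3 -0.4 -0.3] open 0.999
```

```bash
python3 -m handwheel '[[0,-14,4,0,0,0.1,1],[0,-14,4,0,0,0.096,1],[0,0,0,0,0,0,1]]'; python3 g.py .5006 -.3925 .075 -1.713 0
```

```text
time: 1.28
eef_pos: [0.5039, -0.3958, 0.1568]
tcp_rot: [-0.002, -0.652, 0.758, 0.003]
force: [0.9, 0.2, 0.6]
opening: 0.999
shift mm [-2.6  3.2 81.8] turn [ 0.006  0.001 -0.007]
t 1.28 pos [ 0.5039 -0.3958  0.1568] F [0.9 0.2 0.6] open 0.999
```

```bash
python3 -m handwheel '[[-2,3,25,0.006,0,-0.007,1],[0,0,25,0,0,0,1],[0,0,20,0,0,0,1],[0,0,8,0,0,0,1],[0,0,0,0,0,0,1]]'; python3 g.py .5006 -.3925 .072 -1.713 0;python3 -c "
from h import *
save('scene','pics/s2.png',(200,110,300,210),6)"
```

```text
time: 1.7
eef_pos: [0.5005, -0.3934, 0.0767]
tcp_rot: [0.0, -0.659, 0.752, -0.0]
force: [-0.6, 0.5, 0.8]
opening: 1.003
shift mm [-0.9  0.1  4.7] turn [-0.    -0.     0.011]
t 1.7 pos [ 0.5005 -0.3934  0.0767] F [-0.6  0.5  0.8] open 1.003
```

View pics/s2.png

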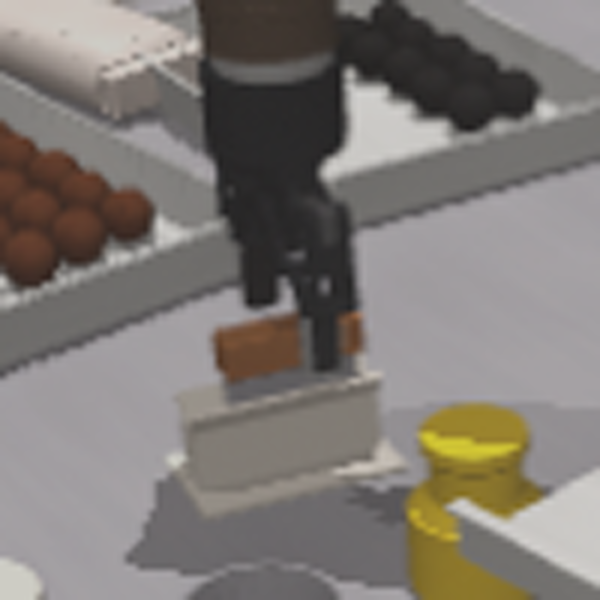

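The fingers straddle the bar near its middle and sit clear of the rack. The apparent offset to the right is parallax of the nearer finger. Closing now.

```bash
python3 -m handwheel '[[-1,0,5,0,0,0.011,1],[0,0,0,0,0,0,0],[0,0,0,0,0,0,-1],[0,0,0,0,0,0,-1],[0,0,0,0,0,0,-1]]';python3 -m handwheel '[[0,0,0,0,0,0,-1],[0,0,0,0,0,0,-1],[0,0,0,0,0,0,-1]]'; python3 g.py .5006 -.3925 .072 -1.713 0
```

```text
time: 2.17
eef_pos: [0.5025, -0.3951, 0.0776]
tcp_rot: [0.001, -0.655, 0.756, -0.004]
force: [1.1, -0.4, -0.4]
opening: 0.453
time: 2.42
eef_pos: [0.5033, -0.3957, 0.0793]
tcp_rot: [0.001, -0.655, 0.756, -0.006]
force: [0.4, 0.1, -2.7]
opening: 0.268
shift mm [-2.8  3.2  7.3] turn [-0.01  -0.006 -0.001]
t 2.42 pos [ 0.5033 -0.3957  0.0793] F [ 0.4  0.1 -2.7] open 0.268
```

```bash
python3 -m handwheel '[[0,0,-12,0,0,0,-1],[0,0,-25,0,0,0,-1],[0,0,-30,0,0,0,-1],[0,0,-40,0,0,0,-1],[0,0,-40,0,0,0,-1]]';python3 -m handwheel '[[0,0,-40,0,0,0,-1],[0,0,-40,0,0,-0.1,-1],[0,0,-20,0,0,-0.1,-1],[0,0,0,0,0,-0.1,-1],[0,0,0,0,0,0,-1]]'; python3 -c "
from h import *
save('scene','pics/s3.png',(190,30,330,150),5)
h=np.array([.534,.156]);y=-1.384;print(h+.061*np.array([np.cos(y),np.sin(y)]))"; python3 g.py .545 .095 .315 -1.384 0
```

```text
time: 2.83
eef_pos: [0.4953, -0.3906, 0.2154]
tcp_rot: [-0.003, -0.655, 0.756, 0.009]
force: [1.2, 0.3, -1.7]
opening: 0.266
time: 3.25
eef_pos: [0.4978, -0.3922, 0.3299]
tcp_rot: [0.002, 0.765, -0.644, -0.002]
force: [0.7, 0.2, -1.7]
opening: 0.266
[0.54532843 0.09606114]
shift mm [-472.6 -127.4   14.7] turn [ 0.005  0.001 -0.02 ]
t 3.3 pos [ 0.4978 -0.3922  0.33  ] F [ 0.7  0.1 -1. ] open 0.267
```

View pics/s3.png

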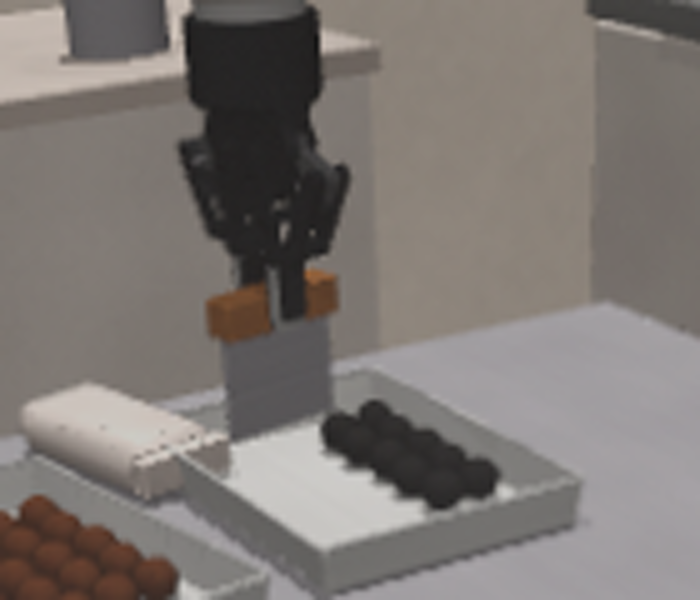

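The scraper is held upright and square. I'll measure the bar's offset along the blade from the blade's lower corners, at (230,440) and (331,417) in the crop.

```bash
python3 -c "
from h import *
from workcell import observe
e=observe()['eef_pos'];y=-1.384;X=np.array([np.cos(y),np.sin(y)]);Y=np.array([-X[1],X[0]])
for pts,z in (([(230,440),(331,417)],-.075),([(223,341),(328,318)],-.014),([(209,342),(337,310)],-.013),([(207,304),(337,275)],.011)):
  P=atz('scene',cp(pts,190,30,5),e[2]+z);d=P[:,:2]-e[:2];print(d@X,d@Y,(d@Y).mean())
"
```

```text
[ 0.00256414 -0.01224504] [ 0.03606911 -0.03088227] 0.002593420887356288
[ 0.00107699 -0.01144925] [ 0.03633883 -0.03327956] 0.0015296324529200586
[ 0.0032478  -0.00592353] [ 0.04482058 -0.04518777] -0.0001835971722457877
[-0.00176211 -0.01403823] [ 0.04758905 -0.03975468] 0.003917186658345676
```

```bash
python3 -m handwheel '[[-40,-10,0,0,0,0,-1],[-40,-10,0,0,0,0,-1],[-40,-10,0,0,0,-0.02,-1],[-40,-10,0,0,0,0,-1],[-40,-10,0,0,0,0,-1]]';python3 -m handwheel '[[-40,-10,0,0,0,0,-1],[-40,-10,0,0,0,0,-1],[-40,-10,0,0,0,0,-1],[-40,-10,0,0,0,0,-1],[-40,-10,0,0,0,0,-1]]'; python3 g.py .545 .096 .315 -1.384 0
```

```text
time: 3.72
eef_pos: [0.5108, -0.1897, 0.318]
tcp_rot: [0.005, 0.76, -0.65, -0.009]
force: [1.0, 0.4, -1.8]
opening: 0.27
time: 4.13
eef_pos: [0.5243, 0.0181, 0.3104]
tcp_rot: [0.009, 0.755, -0.656, -0.015]
force: [0.9, 0.3, -1.6]
opening: 0.269
shift mm [-74.3 -31.2  -4.8] turn [ 0.034  0.012 -0.047]
t 4.13 pos [0.5243 0.0181 0.3104] F [ 0.9  0.3 -1.6] open 0.269
```

```bash
python3 -m handwheel '[[-37,-15,0,0.034,0.012,-0.047,-1],[-37,-15,0,0,0,0,-1],[0,0,0,0,0,0,-1]]'; python3 g.py .543 .0956 .300 -1.384 0; python3 -m handwheel '[[0,0,0,0,0,0,-1]]'; python3 g.py .543 .0956 .300 -1.384 0
```

```text
time: 4.38
eef_pos: [0.5393, 0.1063, 0.3046]
tcp_rot: [0.002, 0.772, -0.636, -0.004]
force: [0.0, -1.2, -2.4]
opening: 0.266
shift mm [11.3 -1.6  4.5] turn [0.008 0.003 0.006]
t 4.38 pos [0.5393 0.1063 0.3046] F [ 0.  -1.2 -2.4] open 0.266
time: 4.47
eef_pos: [0.5384, 0.108, 0.3028]
tcp_rot: [0.003, 0.773, -0.634, -0.005]
force: [-0.3, 0.7, -2.0]
opening: 0.263
shift mm [13.  -2.1  2.7] turn [0.011 0.003 0.009]
t 4.47 pos [0.5384 0.108  0.3028] F [-0.3  0.7 -2. ] open 0.263
```

```bash
python3 -m handwheel '[[12,-2,10,0.011,0.003,0.009,-1],[0,0,10,0,0,0,-1],[0,0,0,0,0,0,-1]]'; python3 g.py .543 .0956 .278 -1.384 0; python3 -c "
from h import *
a=capture('top')[...,::-1][185:285,165:305];b=capture('scene')[...,::-1][120:260,260:400]
cv2.imwrite('pics/c4.png',np.hstack([cv2.resize(a,(560,400),interpolation=2),cv2.resize(b,(400,400),interpolation=2)])[:,160:])"
```

```text
time: 4.72
eef_pos: [0.5408, 0.0965, 0.2784]
tcp_rot: [0.003, 0.768, -0.64, -0.002]
force: [-0.4, -0.2, -2.6]
opening: 0.269
shift mm [ 1.3 -2.   0.4] turn [ 0.007  0.    -0.005]
t 4.72 pos [0.5408 0.0965 0.2784] F [-0.4 -0.2 -2.6] open 0.269
```

View pics/c4.png

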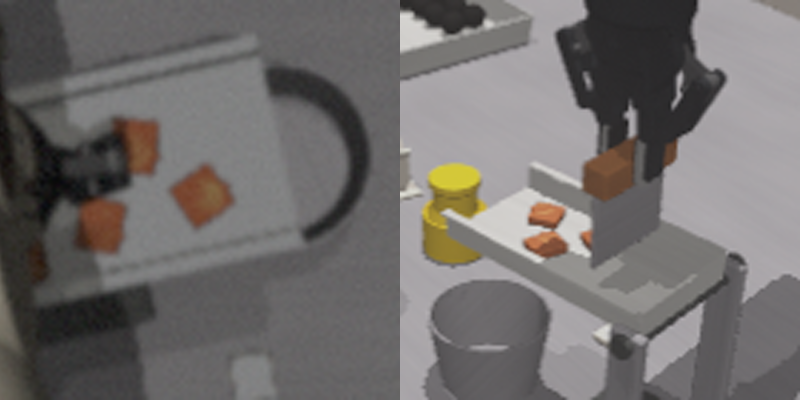

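```bash
python3 -c "
from h import *
y=-1.384;X=np.array([np.cos(y),np.sin(y)]);Y=np.array([-X[1],X[0]]);h=np.array([.5342,.1547])
P=atz('scene',cp([(192,266),(260,232)],260,120,400/140),.203);d=P[:,:2]-h;print(d@X,d@Y)
P=atz('scene',cp([(128,228),(162,207)],260,120,400/140),[.193,.193]);d=P[:,:2]-h;print('crust tops approx',d@X,d@Y)
from workcell import observe
d=observe()['eef_pos'][:2]-h;print('tcp',d@X,d@Y)"
python3 -m handwheel '[[1,-1,6,0.007,0,-0.005,-1],[0,0,5,0,0,0,-1],[0,0,4,0,0,0,-1]]'; python3 g.py .543 .0956 .260 -1.384 0
```

```text
[0.06056551 0.05357091] [ 0.02868645 -0.04409532]
crust tops approx [0.14082767 0.14302302] [ 0.01286173 -0.03014581]
tcp 0.058709213137690903 -0.0036282270148104197
time: 5.07
eef_pos: [0.5439, 0.0938, 0.2661]
tcp_rot: [-0.003, 0.769, -0.64, 0.002]
force: [0.7, -0.1, -0.9]
opening: 0.266
shift mm [-1.9  0.6  6.1] turn [-0.007 -0.    -0.004]
t 5.07 pos [0.5439 0.0938 0.2661] F [ 0.7 -0.1 -0.9] open 0.266
```

```bash
cat > g2.py <<'E'
# usage: g2.py s theta tilt [dz]: edge at s (mm) from hinge on floor tipped theta, blade tilt, dz mm above floor
import sys,numpy as np,subprocess
s,th,t=map(float,sys.argv[1:4]);dz=float(sys.argv[4]) if len(sys.argv)>4 else 0
y=-1.384;h=np.array([.534,.1557]);X=np.array([np.cos(y),np.sin(y)]);Y=np.array([-X[1],X[0]])
r=s*np.cos(th)/1e3+.075*np.sin(t);p=h+r*X-.001*Y;z=.185-s*np.sin(th)/1e3+.075*np.cos(t)+dz/1e3
subprocess.run(['python3','g.py',*map(str,[p[0],p[1],z,y,t])])
E
python3 -m handwheel '[[-2,-1,3,-0.007,0,-0.004,-1],[0,0,3,0,0,0,-1],[0,0,3,0,0,0,-1]]'; python3 g2.py 61 0.1 0.1
```

```text
time: 5.32
eef_pos: [0.5444, 0.0956, 0.2571]
tcp_rot: [0.0, 0.77, -0.638, 0.0]
force: [-2.6, -0.9, 4.1]
opening: 0.273
shift mm [7.2 0.1 3.6] turn [-0.    -0.1   -0.001]
t 5.32 pos [0.5444 0.0956 0.2571] F [-2.6 -0.9  4.1] open 0.273
```

```bash
python3 -m handwheel '[[5,0,4,0,-0.06,0,-1],[3,0,3,0,-0.04,0,-1]]'; python3 g2.py 61 0.2 0.2;
```

```text
time: 5.48
eef_pos: [0.5461, 0.0898, 0.2519]
tcp_rot: [-0.034, 0.77, -0.636, -0.038]
force: [-1.3, -2.7, 3.7]
opening: 0.269
shift mm [8.2 0.7 4.7] turn [-0.003 -0.099  0.004]
t 5.48 pos [0.5461 0.0898 0.2519] F [-1.3 -2.7  3.7] open 0.269
```

```bash
python3 -m handwheel '[[4,0,5,0,-0.05,0,-1],[4,0,5,0,-0.05,0,-1]]'; python3 g2.py 61 0.3 0.3;
```

```text
time: 5.65
eef_pos: [0.5477, 0.0836, 0.2446]
tcp_rot: [-0.068, 0.768, -0.633, -0.076]
force: [-3.3, -1.4, 7.9]
opening: 0.262
shift mm [8.1 1.2 4.4] turn [-0.007 -0.096  0.007]
t 5.65 pos [0.5477 0.0836 0.2446] F [-3.3 -1.4  7.9] open 0.262
```

```bash
python3 -m handwheel '[[4,0,4,0,-0.04,0,-1],[4,0,4,0,-0.05,0,-1]]'; python3 g2.py 61 0.4 0.35;
```

```text
time: 5.82
eef_pos: [0.549, 0.0778, 0.2388]
tcp_rot: [-0.1, 0.763, -0.628, -0.111]
force: [-3.4, -3.4, 6.8]
opening: 0.269
shift mm [4.5 1.4 6. ] turn [-0.011 -0.051  0.009]
t 5.82 pos [0.549  0.0778 0.2388] F [-3.4 -3.4  6.8] open 0.269
```

```bash
python3 -m handwheel '[[2,1.5,4,-0.01,-0.03,0.009,-1],[2,1,4,0,-0.02,0,-1]]'; python3 g2.py 61 0.4 0.35;
```

```text
time: 5.98
eef_pos: [0.5495, 0.0746, 0.2338]
tcp_rot: [-0.116, 0.757, -0.629, -0.132]
force: [-1.7, -0.8, 9.5]
opening: 0.27
shift mm [0.  1.2 2.2] turn [-0.011  0.002 -0.001]
t 5.98 pos [0.5495 0.0746 0.2338] F [-1.7 -0.8  9.5] open 0.27
```

```bash
python3 -m handwheel '[[0,1,3,-0.01,0,0,-1],[0,0,3,0,0,0,-1]]'; python3 g2.py 61 0.4 0.35; python3 -m handwheel '[[0,0,2.5,0,0,0,-1]]'; python3 g2.py 61 0.4 0.35
```

```text
time: 6.15
eef_pos: [0.5498, 0.0748, 0.2316]
tcp_rot: [-0.115, 0.757, -0.629, -0.133]
force: [-5.2, -3.2, 9.9]
opening: 0.268
shift mm [-0.5  1.5  0.1] turn [-0.007  0.003 -0.002]
t 6.15 pos [0.5498 0.0748 0.2316] F [-5.2 -3.2  9.9] open 0.268
time: 6.23
eef_pos: [0.5498, 0.0749, 0.2314]
tcp_rot: [-0.115, 0.757, -0.63, -0.132]
force: [-4.3, -4.2, 12.8]
opening: 0.265
shift mm [-0.5  1.5 -0.1] turn [-0.009  0.002 -0.003]
t 6.23 pos [0.5498 0.0749 0.2314] F [-4.3 -4.2 12.8] open 0.265
```

```bash
python3 -c "
from h import *
a=capture('top')[...,::-1][185:285,165:305];b=capture('scene')[...,::-1][140:260,260:380]
cv2.imwrite('pics/c5.png',np.hstack([cv2.resize(a[:,70:],(280,400),interpolation=2),cv2.resize(b,(520,520),interpolation=2)[:400]]))"; python3 g2.py 61 .4 .35
```

```text
shift mm [-0.4  1.4 -0.1] turn [-0.009  0.002 -0.002]
t 6.33 pos [0.5497 0.0749 0.2315] F [-3.5 -4.2  9.7] open 0.269
```

View pics/c5.png

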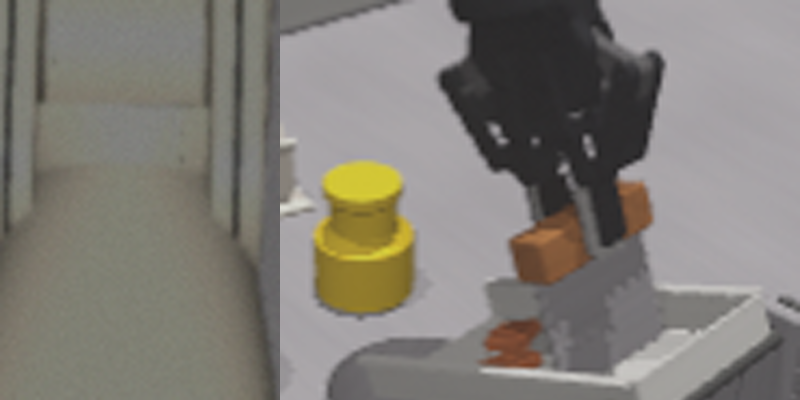

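The picture shows the tray tipped right down with the crusts ahead of the blade. The sideways force suggests the blade is rubbing the +Y wall, so I'll nudge away from it.

```bash
python3 -m handwheel '[[0,3,2,-0.005,0,0,-1],[0,3,2,0,0,0,-1]]'; python3 g2.py 61 0.4 0.35; python3 -m handwheel '[[0,2,2,0,0,0,-1]]'; python3 g2.py 61 0.4 0.35
```

```text
time: 6.5
eef_pos: [0.5484, 0.0745, 0.2328]
tcp_rot: [-0.118, 0.758, -0.629, -0.128]
force: [2.9, -2.0, 7.6]
opening: 0.269
shift mm [-0.2  0.1  1.2] turn [-0.018 -0.001  0.001]
t 6.5 pos [0.5484 0.0745 0.2328] F [ 2.9 -2.   7.6] open 0.269
time: 6.58
eef_pos: [0.5483, 0.0743, 0.2333]
tcp_rot: [-0.12, 0.758, -0.629, -0.125]
force: [0.5, -2.5, 7.3]
opening: 0.269
shift mm [-0.1  0.   1.8] turn [-0.025 -0.003  0.003]
t 6.58 pos [0.5483 0.0743 0.2333] F [ 0.5 -2.5  7.3] open 0.269
```

```bash
python3 -m handwheel '[[0,0,4,-0.02,0,0,-1],[0,0,3,-0.01,0,0,-1],[3,0,3,-0.005,0,0,-1],[5,0,3,0,0,0,-1]]'; python3 g2.py 70 0.4 0.35
```

```text
time: 6.92
eef_pos: [0.5523, 0.0717, 0.2299]
tcp_rot: [-0.113, 0.76, -0.626, -0.131]
force: [-2.7, -0.7, 12.3]
opening: 0.271
shift mm [4.5 3.4 0.1] turn [-0.006 -0.003  0.007]
t 6.92 pos [0.5523 0.0717 0.2299] F [-2.7 -0.7 12.3] open 0.271
```

```bash
python3 -m handwheel '[[6,3,3,0,0,0,-1],[6,2,3,0,0,0,-1]]'; python3 g2.py 80 0.4 0.35;  python3 -m handwheel '[[7,1,3,0,0,0,-1],[7,1,2.5,0,0,0,-1]]'; python3 g2.py 90 0.4 0.35
```

```text
time: 7.08
eef_pos: [0.5529, 0.0634, 0.2266]
tcp_rot: [-0.119, 0.761, -0.625, -0.127]
force: [0.4, -0.9, 9.6]
opening: 0.267
shift mm [5.7 2.5 0.3] turn [-0.019 -0.     0.012]
t 7.08 pos [0.5529 0.0634 0.2266] F [ 0.4 -0.9  9.6] open 0.267
time: 7.25
eef_pos: [0.5557, 0.0533, 0.2226]
tcp_rot: [-0.124, 0.761, -0.624, -0.125]
force: [-0.2, -0.5, 7.9]
opening: 0.268
shift mm [4.4 3.4 0.6] turn [-0.03   0.002  0.016]
t 7.25 pos [0.5557 0.0533 0.2226] F [-0.2 -0.5  7.9] open 0.268
```

```bash
python3 -m handwheel '[[7,2,3,-0.015,0,0.008,-1],[7,2,3,-0.01,0,0.008,-1]]'; python3 g2.py 100 0.4 0.35;  python3 -m handwheel '[[7,2,2.5,-0.005,0,0,-1],[7,1.5,2.5,0,0,0,-1]]'; python3 g2.py 110 0.4 0.35
```

```text
time: 7.42
eef_pos: [0.5572, 0.0424, 0.2175]
tcp_rot: [-0.119, 0.758, -0.628, -0.13]
force: [1.1, 0.4, 8.1]
opening: 0.267
shift mm [2.4 2.8 0.2] turn [-0.016  0.003  0.003]
t 7.42 pos [0.5572 0.0424 0.2175] F [1.1 0.4 8.1] open 0.267
time: 7.58
eef_pos: [0.5592, 0.0313, 0.2128]
tcp_rot: [-0.121, 0.759, -0.627, -0.129]
force: [0.2, 0.7, 8.4]
opening: 0.272
shift mm [0.2 2.6 0.1] turn [-0.021  0.005  0.006]
t 7.58 pos [0.5592 0.0313 0.2128] F [0.2 0.7 8.4] open 0.272
```

```bash
python3 -m handwheel '[[7,2,2.2,-0.01,0,0.004,-1],[7,2,2.2,-0.005,0,0,-1]]'; python3 g2.py 122 0.4 0.35;  python3 -m handwheel '[[7,1.5,2,-0.005,0,0,-1],[7,1.5,2,0,0,0,-1]]'; python3 g2.py 134 0.4 0.35
```

```text
time: 7.75
eef_pos: [0.5603, 0.0196, 0.2079]
tcp_rot: [-0.119, 0.759, -0.627, -0.131]
force: [-0.7, 0.8, 5.8]
opening: 0.267
shift mm [-0.5  1.6  0.1] turn [-0.015  0.005  0.005]
t 7.75 pos [0.5603 0.0196 0.2079] F [-0.7  0.8  5.8] open 0.267
time: 7.92
eef_pos: [0.5622, 0.0079, 0.2028]
tcp_rot: [-0.12, 0.759, -0.626, -0.13]
force: [0.3, 1.2, 6.9]
opening: 0.266
shift mm [-1.4  1.3  0. ] turn [-0.018  0.006  0.008]
t 7.92 pos [0.5622 0.0079 0.2028] F [0.3 1.2 6.9] open 0.266
```

```bash
python3 -m handwheel '[[6,1.5,1.8,-0.01,0,0.005,-1],[6,1.5,1.8,-0.005,0,0,-1]]'; python3 g2.py 145 0.4 0.35;  python3 -m handwheel '[[6,1,1.8,-0.005,0,0,-1],[6,1,1.8,0,0,0,-1]]'; python3 g2.py 156 0.4 0.35
```

```text
time: 8.08
eef_pos: [0.5634, -0.0025, 0.1983]
tcp_rot: [-0.117, 0.759, -0.627, -0.133]
force: [1.0, 0.3, 5.4]
opening: 0.267
shift mm [-1.8  0.5 -0.1] turn [-0.01   0.006  0.005]
t 8.08 pos [ 0.5634 -0.0025  0.1983] F [1.  0.3 5.4] open 0.267
time: 8.25
eef_pos: [0.5655, -0.0125, 0.1937]
tcp_rot: [-0.118, 0.759, -0.626, -0.133]
force: [-0.1, -0.2, 8.9]
opening: 0.266
shift mm [-2.   0.7 -0.3] turn [-0.011  0.007  0.007]
t 8.25 pos [ 0.5655 -0.0125  0.1937] F [-0.1 -0.2  8.9] open 0.266
```

```bash
python3 -m handwheel '[[5,1,1.7,-0.01,0,0.003,-1],[5,1,1.7,-0.005,0,0,-1]]'; python3 g2.py 166 0.4 0.35;  python3 -m handwheel '[[5,1,1.7,-0.005,0,0,-1],[4,1,1.7,0,0,0,-1]]'; python3 g2.py 176 0.4 0.35; python3 -c "
from h import *
save('scene','pics/s6.png',(240,160,380,280),5)"
```

```text
time: 8.42
eef_pos: [0.5672, -0.0208, 0.1902]
tcp_rot: [-0.115, 0.76, -0.626, -0.136]
force: [-0.0, 0.4, 7.0]
opening: 0.266
shift mm [-1.2  0.8 -0.3] turn [-0.003  0.008  0.006]
t 8.42 pos [ 0.5672 -0.0208  0.1902] F [-0.   0.4  7. ] open 0.266
time: 8.58
eef_pos: [0.5688, -0.0277, 0.1871]
tcp_rot: [-0.117, 0.76, -0.625, -0.136]
force: [-0.8, -0.2, 8.4]
opening: 0.267
shift mm [ 1.1  1.2 -0.3] turn [-0.005  0.01   0.009]
t 8.58 pos [ 0.5688 -0.0277  0.1871] F [-0.8 -0.2  8.4] open 0.267
```

View pics/s6.png

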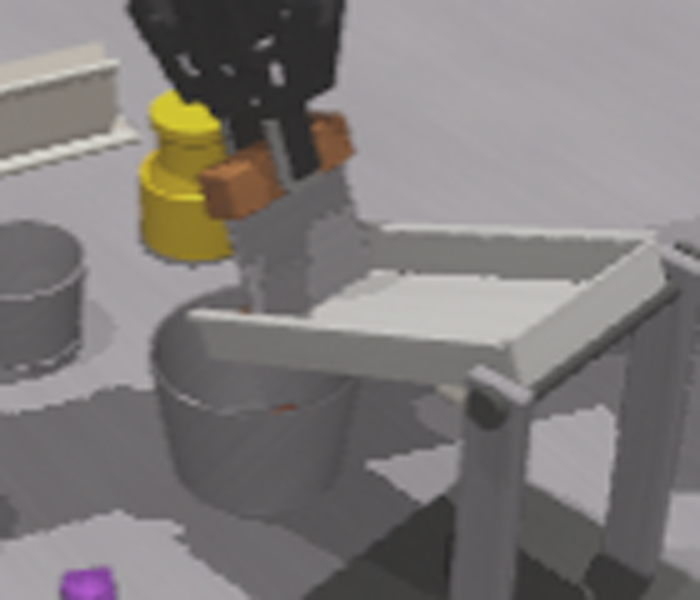

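At least one crust is in the cup (285,407), and another shows at the blade's foot (245,312). The floor behind the blade is clear. I'll carry on slowly to about 190 mm.

```bash
python3 -m handwheel '[[5,1,1.6,-0.005,0,0.005,-1],[4,1,1.6,0,0,0,-1]]'; python3 g2.py 188 0.4 0.35;  python3 -m handwheel '[[4,0.5,1.6,0,0,0,-1],[3,0.5,1.6,0,0,0,-1]]'; python3 g2.py 188 0.4 0.35; python3 -c "
from h import *
import cv2
im=capture('scene')[...,::-1][160:280,240:380];hsv=cv2.cvtColor(im,cv2.COLOR_BGR2HSV);m=((hsv[...,0]<14)&(hsv[...,1]>140)&(hsv[...,2]>60)).astype('uint8')
print(cv2.connectedComponentsWithStats(m)[2:])"
```

```text
time: 8.8
eef_pos: [0.5704, -0.0352, 0.1839]
tcp_rot: [-0.117, 0.759, -0.626, -0.136]
force: [0.4, 0.1, 7.7]
opening: 0.266
shift mm [ 4.8  1.3 -0.1] turn [-0.006  0.01   0.006]
t 8.8 pos [ 0.5704 -0.0352  0.1839] F [0.4 0.1 7.7] open 0.266
time: 8.97
eef_pos: [0.5721, -0.0407, 0.1814]
tcp_rot: [-0.12, 0.759, -0.625, -0.134]
force: [-0.6, 0.2, 8.1]
opening: 0.268
shift mm [-1.4  1.9 -0.4] turn [-0.012  0.011  0.008]
t 8.97 pos [ 0.5721 -0.0407  0.1814] F [-0.6  0.2  8.1] open 0.268
(array([[    0,     0,   140,   120, 16772],
       [   59,    25,     1,     1,     1],
       [   39,    32,     8,     4,    16],
       [   43,    35,     6,     3,     9],
       [   43,    39,     1,     1,     1],
       [   55,    81,     1,     1,     1]], dtype=int32), array([[69.54179585, 59.53923205],
       [59.        , 25.        ],
       [42.1875    , 33.5625    ],
       [45.88888889, 36.22222222],
       [43.        , 39.        ],
       [55.        , 81.        ]]))
```

```bash
python3 -m handwheel '[[3,1,1.4,0,0,0.005,-1],[2,0.5,1.4,0,0,0,-1],[0.5,0,1.4,0,0,0,-1]]'; python3 g2.py 192 0.4 0.35; python3 -c "
from h import *
b=capture('scene')[...,::-1][190:250,260:340];a=capture('top')[...,::-1][185:285,225:315]
cv2.imwrite('pics/c7.png',np.hstack([cv2.resize(a,(360,400),interpolation=2),cv2.resize(b,(440,330),interpolation=2)[np.r_[0:330,[329]*70]]]))"
```

```text
time: 9.27
eef_pos: [0.5732, -0.0451, 0.1796]
tcp_rot: [-0.122, 0.758, -0.627, -0.132]
force: [-1.5, -0.6, 8.3]
opening: 0.268
shift mm [-2.3  2.2 -0.4] turn [-0.019  0.01   0.004]
t 9.27 pos [ 0.5732 -0.0451  0.1796] F [-1.5 -0.6  8.3] open 0.268
```

View pics/c7.png

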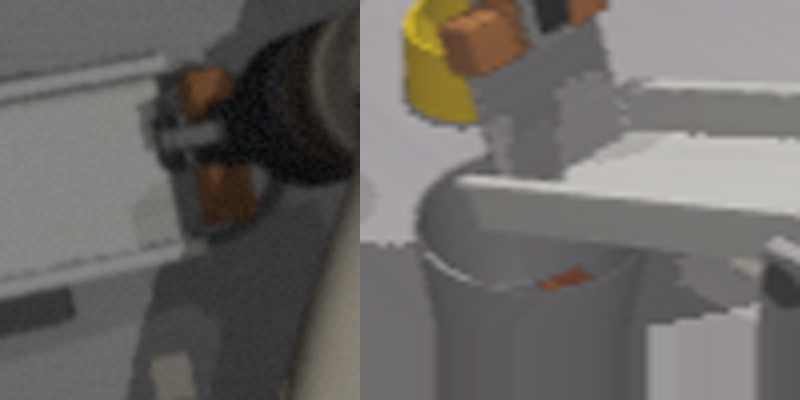

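No crust is left on the tray floor and the blade is right at the lip. One crust shows in the cup (565,278); the others are hidden by its wall. I'll back up slightly while still pressing, then let the tray rise on the blade.

```bash
python3 -m handwheel '[[-6,1,1,0,0,0,-1],[-6,1,0,0,0,0,-1],[-4,0,-4,0,0,0,-1],[-2,0,-6,0,0,0,-1],[-2,0,-6,0,0.03,0,-1]]';python3 g2.py 180 0.3 0.3; python3 -m handwheel '[[-2,0,-7,0,0.05,0,-1],[-2,0,-7,0,0.05,0,-1],[-2,0,-7,0,0.05,0,-1],[-2,0,-7,0,0.05,0,-1],[-2,0,-7,0,0.05,0,-1]]'; python3 g2.py 180 0.1 0.1
```

```text
time: 9.78
eef_pos: [0.5698, -0.0375, 0.2009]
tcp_rot: [-0.109, 0.76, -0.63, -0.116]
force: [0.8, -0.6, 0.6]
opening: 0.268
shift mm [-3.   0.2 -1.7] turn [-0.02   0.019  0.002]
t 9.78 pos [ 0.5698 -0.0375  0.2009] F [ 0.8 -0.6  0.6] open 0.268
time: 10.2
eef_pos: [0.568, -0.0344, 0.2387]
tcp_rot: [-0.028, 0.767, -0.64, -0.02]
force: [-0.1, 0.1, -0.5]
opening: 0.267
shift mm [-6.7 -0.9 -2.5] turn [-0.018 -0.034 -0.006]
t 10.2 pos [ 0.568  -0.0344  0.2387] F [-0.1  0.1 -0.5] open 0.267
```

```bash
python3 -m handwheel '[[-1,0,-7,-0.01,0,0,-1],[-1,0,-7,-0.008,0,-0.006,-1],[0,0,-6,0,0,0,-1],[0,0,-6,0,0,0,-1],[0,0,-10,0,0,0,-1]]'; python3 -m handwheel '[[0,0,-20,0,0,0,-1],[0,0,-25,0,0,0.05,-1],[0,0,-15,0,0,0.1,-1],[0,0,0,0,0,0.1,-1],[0,0,0,0,0,0.08,-1]]'; python3 g.py .5006 -.3925 .330 -1.713 0
```

```text
time: 10.62
eef_pos: [0.5658, -0.0297, 0.2762]
tcp_rot: [-0.02, 0.772, -0.635, -0.028]
force: [0.6, 0.6, -2.5]
opening: 0.265
time: 11.03
eef_pos: [0.564, -0.0456, 0.3384]
tcp_rot: [0.018, -0.662, 0.749, 0.039]
force: [0.3, -0.4, -3.2]
opening: 0.272
shift mm [351.7  20.4 -19. ] turn [0.035 0.079 0.019]
t 11.03 pos [ 0.564  -0.0456  0.3384] F [ 0.3 -0.4 -3.2] open 0.272
```

```bash
python3 -m handwheel '[[0,0,0,0.035,0.08,0.019,-1],[40,2,0,0,0,0,-1],[40,2,0,0,0,0,-1],[40,2,0,0,0,0,-1],[40,2,0,0,0,0,-1]]'; python3 -m handwheel '[[40,2,0,0,0,0,-1],[40,2,0,0,0,0,-1],[40,2,0,0,0,0,-1],[20,2,0,0,0,0,-1],[0,0,0,0,0,0,-1]]'; python3 g.py .5006 -.3925 .330 -1.713 0; python3 -c "
from h import *
im=capture('top')[...,::-1];hsv=cv2.cvtColor(im,cv2.COLOR_BGR2HSV)
m=((hsv[...,0]<16)&(hsv[...,1]>90)&(hsv[...,2]>40)).astype('uint8')
for st in cv2.connectedComponentsWithStats(m)[2]:
  if 150<st[0]<330 and 150<st[1]<300: print(st)
im=capture('scene')[...,::-1];hsv=cv2.cvtColor(im,cv2.COLOR_BGR2HSV)
m=((hsv[...,0]<16)&(hsv[...,1]>110)&(hsv[...,2]>40)).astype('uint8')
for st in cv2.connectedComponentsWithStats(m)[2]:
  if 260<st[0]<400 and 170<st[1]<330: print('s',st)
"
```

```text
time: 11.45
eef_pos: [0.5364, -0.2182, 0.3352]
tcp_rot: [0.005, -0.67, 0.742, 0.006]
force: [0.8, -0.1, -1.1]
opening: 0.266
time: 11.87
eef_pos: [0.5077, -0.3701, 0.3285]
tcp_rot: [0.005, -0.666, 0.746, 0.01]
force: [-0.1, 1.0, -1.4]
opening: 0.269
shift mm [23.   4.6 -2. ] turn [0.01  0.021 0.03 ]
t 11.87 pos [ 0.5077 -0.3701  0.3285] F [-0.1  1.  -1.4] open 0.269
[275 215   3   9  20]
[278 230   4  10  32]
s [294 239   8   3  16]
```

Two crusts show inside the cup from above, next to the lip, and the third is probably hidden under the tray. Next I'll align over the rack.

```bash
python3 -m handwheel '[[23,3,10,0.01,0.021,0.03,-1],[0,0,30,0,0,0,-1],[0,0,40,0,0,0,-1],[0,0,40,0,0,0,-1],[0,0,30,0,0,0,-1]]'; python3 -m handwheel '[[0,0,15,0,0,0,-1],[0,0,0,0,0,0,-1]]'; python3 g.py .5033 -.3957 .135 -1.712 0; python3 -c "
from h import *
p=atz('top',[(276.5,219.5),(280,235)],.012);print(p)
print(atz('scene',[(298,240.5)],.012))"
```

```text
time: 12.38
eef_pos: [0.511, -0.3858, 0.185]
tcp_rot: [0.005, -0.658, 0.753, -0.01]
force: [0.5, 0.1, -1.9]
opening: 0.266
time: 12.55
eef_pos: [0.5086, -0.3786, 0.1611]
tcp_rot: [0.005, -0.66, 0.751, -0.002]
force: [-0.1, 0.0, -2.1]
opening: 0.269
shift mm [17.8  3.2 26. ] turn [-0.009  0.005  0.012]
t 12.55 pos [ 0.5086 -0.3786  0.1611] F [-0.1  0.  -2.1] open 0.269
[[ 0.58797999 -0.03943799  0.012     ]
 [ 0.54979018 -0.04713791  0.012     ]]
[[ 0.54033509 -0.05066607  0.012     ]]
```

```bash
python3 -m handwheel '[[17,3,8,-0.009,0.005,0.012,-1],[0,0,5,0,0,0,-1],[0,0,0,0,0,0,-1]]'; python3 g.py .5033 -.3957 .135 -1.712 0;
```

```text
time: 12.8
eef_pos: [0.5051, -0.3915, 0.149]
tcp_rot: [0.0, -0.658, 0.753, 0.001]
force: [0.2, 0.5, -1.7]
opening: 0.271
shift mm [ 4.4  1.2 14. ] turn [0.001 0.001 0.006]
t 12.8 pos [ 0.5051 -0.3915  0.149 ] F [ 0.2  0.5 -1.7] open 0.271
```

```bash
python3 -m handwheel '[[4,1,6,0,0,0.006,-1],[0,0,2,0,0,0,-1]]'; python3 g.py .5033 -.3957 .135 -1.712 0;python3 -m handwheel '[[0,0,0,0,0,0,-1]]'; python3 g.py .5033 -.3957 .135 -1.712 0;python3 -m handwheel '[[0,0,0,0,0,0,-1]]'; python3 g.py .5033 -.3957 .135 -1.712 0
```

```text
time: 12.97
eef_pos: [0.5053, -0.396, 0.1434]
tcp_rot: [0.001, -0.656, 0.755, -0.002]
force: [-0.6, 0.7, -0.8]
opening: 0.265
shift mm [-0.   2.   8.4] turn [-0.003 -0.001  0.   ]
t 12.97 pos [ 0.5053 -0.396   0.1434] F [-0.6  0.7 -0.8] open 0.265
time: 13.05
eef_pos: [0.5057, -0.3962, 0.144]
tcp_rot: [0.001, -0.656, 0.755, -0.002]
force: [-0.2, -1.0, -1.5]
opening: 0.269
shift mm [-0.2  2.5  9. ] turn [-0.005 -0.001  0.   ]
t 13.05 pos [ 0.5057 -0.3962  0.144 ] F [-0.2 -1.  -1.5] open 0.269
time: 13.13
eef_pos: [0.506, -0.3965, 0.1447]
tcp_rot: [0.001, -0.656, 0.755, -0.003]
force: [-0.0, 0.0, -1.9]
opening: 0.268
shift mm [-0.4  2.8  9.7] turn [-0.006 -0.002  0.   ]
t 13.13 pos [ 0.506  -0.3965  0.1447] F [-0.   0.  -1.9] open 0.268
```

```bash
python3 -m handwheel '[[0,1,8,-0.005,0,0,-1],[0,1,8,0,0,0,-1]]'; python3 g.py .5033 -.3957 .08 -1.712 0;python3 -m handwheel '[[0,0,7,0,0,0,-1],[0,0,7,0,0,0,-1]]'; python3 g.py .5033 -.3957 .08 -1.712 0
```

```text
time: 13.3
eef_pos: [0.5057, -0.3975, 0.1312]
tcp_rot: [0.0, -0.656, 0.755, -0.004]
force: [0.6, -0.7, -2.0]
opening: 0.27
shift mm [-1.7  2.9 51.2] turn [-0.006 -0.005  0.   ]
t 13.3 pos [ 0.5057 -0.3975  0.1312] F [ 0.6 -0.7 -2. ] open 0.27
time: 13.47
eef_pos: [0.5056, -0.3975, 0.1159]
tcp_rot: [0.0, -0.656, 0.755, -0.004]
force: [1.2, -0.5, -1.4]
opening: 0.266
shift mm [-1.7  2.8 35.9] turn [-0.006 -0.005  0.   ]
t 13.47 pos [ 0.5056 -0.3975  0.1159] F [ 1.2 -0.5 -1.4] open 0.266
```

```bash
python3 -m handwheel '[[-1.5,0,6,-0.005,-0.005,0,-1],[0,0,6,0,0,0,-1]]'; python3 g.py .5033 -.3957 .08 -1.712 0;python3 -m handwheel '[[0,0,6,0,0,0,-1],[0,0,6,0,0,0,-1]]'; python3 g.py .5033 -.3957 .08 -1.712 0
```

```text
time: 13.63
eef_pos: [0.5053, -0.3954, 0.1017]
tcp_rot: [0.0, -0.656, 0.755, 0.001]
force: [0.2, -0.1, -1.2]
opening: 0.267
shift mm [ 0.6  2.  21.7] turn [0.    0.001 0.   ]
t 13.63 pos [ 0.5053 -0.3954  0.1017] F [ 0.2 -0.1 -1.2] open 0.267
time: 13.8
eef_pos: [0.505, -0.3951, 0.0875]
tcp_rot: [0.0, -0.656, 0.755, 0.001]
force: [-0.2, -0.8, -0.6]
opening: 0.267
shift mm [0.8 1.6 7.5] turn [0.002 0.002 0.   ]
t 13.8 pos [ 0.505  -0.3951  0.0875] F [-0.2 -0.8 -0.6] open 0.267
```

```bash
python3 -m handwheel '[[0.5,0,5,0,0,0,-1],[0,0,3,0,0,0,-1]]'; python3 g.py .5033 -.3957 .08 -1.712 0;python3 -m handwheel '[[0,0,2,0,0,0,-1]]'; python3 g.py .5033 -.3957 .08 -1.712 0
```

```text
time: 13.97
eef_pos: [0.5043, -0.3954, 0.0788]
tcp_rot: [-0.0, -0.656, 0.755, 0.002]
force: [-7.3, 3.8, 23.1]
opening: 0.262
shift mm [ 0.4  0.9 -1.2] turn [0.003 0.002 0.   ]
t 13.97 pos [ 0.5043 -0.3954  0.0788] F [-7.3  3.8 23.1] open 0.262
time: 14.05
eef_pos: [0.5043, -0.3954, 0.0789]
tcp_rot: [-0.0, -0.656, 0.755, 0.002]
force: [-5.2, 5.3, 17.1]
opening: 0.271
shift mm [ 0.4  0.9 -1.1] turn [0.002 0.002 0.   ]
t 14.05 pos [ 0.5043 -0.3954  0.0789] F [-5.2  5.3 17.1] open 0.271
```

Seated at the same height as when I grasped it. Releasing, with a tiny lift first to take the load off.

```bash
python3 -m handwheel '[[0,0,-0.5,0,0,0,-1],[0,0,0,0,0,0,0],[0,0,0,0,0,0,0.5],[0,0,0,0,0,0,1],[0,0,0,0,0,0,1]]'; python3 -m handwheel '[[0,0,0,0,0,0,1],[0,0,0,0,0,0,1],[0,0,0,0,0,0,1]]'; python3 g.py .5033 -.3957 .15 -1.712 0
```

```text
time: 14.47
eef_pos: [0.5055, -0.3967, 0.0816]
tcp_rot: [0.0, -0.656, 0.755, -0.001]
force: [0.2, -0.2, -0.7]
opening: 0.824
time: 14.72
eef_pos: [0.5057, -0.3968, 0.0812]
tcp_rot: [0.0, -0.656, 0.755, -0.001]
force: [0.0, -0.2, 1.1]
opening: 0.999
shift mm [ -0.7   2.4 -68.8] turn [-0.002 -0.001  0.   ]
t 14.72 pos [ 0.5057 -0.3968  0.0812] F [ 0.  -0.2  1.1] open 0.999
```

```bash
python3 -m handwheel '[[0,0,-15,0,0,0,1],[0,0,-30,0,0,0,1],[0,0,-40,0,0,0,1],[0,0,-40,0,0,0,1],[0,0,-30,0,0,0,1]]'; python3 -m handwheel '[[0,40,0,0,0,0,1],[0,40,0,0,0,0,1],[0,40,0,0,0,0,1],[0,40,0,0,0,0,1],[0,40,0,0,0,0,1]]';python3 -m handwheel '[[0,40,0,0,0,0,1],[0,20,0,0,0,0,1],[0,0,0,0,0,0,1],[0,0,0,0,0,0,1]]'; python3 -c "
from h import *
t=capture('top')[...,::-1];s=capture('scene')[...,::-1]
r=lambda a:cv2.resize(a,(400,300),interpolation=2)
b=r(t[195:255,245:325]);b=cv2.convertScaleAbs(b,alpha=1.8)
cv2.imwrite('pics/f.png',np.vstack([np.hstack([b,r(t[212:287,380:480])]),np.hstack([r(s[205:280,255:355]),r(s[145:220,210:310])])]))
print(proj('top',[[.5727,-.0424,.003],[.5727,-.0424,.075]]))"
```

```text
time: 15.13
eef_pos: [0.5004, -0.3927, 0.2289]
tcp_rot: [-0.002, -0.655, 0.755, 0.012]
force: [0.6, -1.0, 0.5]
opening: 0.997
time: 15.55
eef_pos: [0.3118, -0.3717, 0.24]
tcp_rot: [0.0, -0.659, 0.752, -0.005]
force: [-0.3, -0.4, 0.6]
opening: 1.0
time: 15.88
eef_pos: [0.2426, -0.3607, 0.2405]
tcp_rot: [-0.0, -0.657, 0.754, -0.004]
force: [1.7, -0.1, -0.3]
opening: 1.001
[[277.82839903 225.94324987]
 [278.00662778 223.84717155]]
```

View pics/f.png

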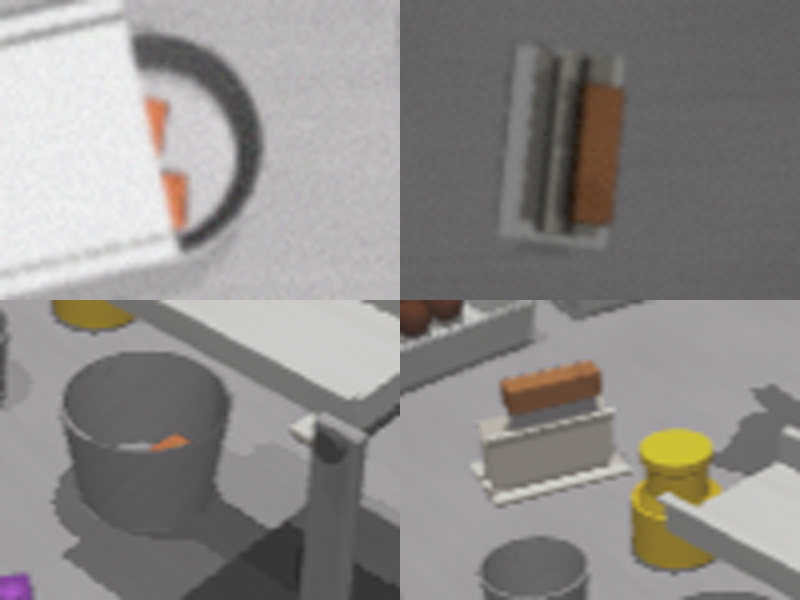

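```bash
python3 -c "
from h import *
for n in('top','scene'):
  a=cv2.imread('pics/'+n[0]+'1.png').astype(int);b=capture(n)[...,::-1].astype(int)
  f=lambda i:((i[...,2]-i[...,0])>45)&((i[...,2]-i[...,1])>25)
  m=(f(b)&~f(a)).astype('uint8');st=cv2.connectedComponentsWithStats(m)[2];print(n,[list(map(int,r)) for r in st[1:] if r[4]>4])
from workcell import close_job
c=[(x,y) for x,y in [(276.5,219.5),(280,235)]];P=atz('top',c,.012);print(np.linalg.norm(P[:,:2]-[.5727,-.0424],axis=1))
close_job()"
```

```text
top [[0, 153, 4, 5, 5], [275, 215, 3, 8, 18], [278, 230, 4, 10, 31], [425, 239, 1, 6, 6], [424, 248, 1, 7, 7], [423, 257, 2, 4, 5]]
scene [[293, 239, 9, 4, 21], [266, 402, 4, 3, 6]]
[0.01556443 0.0233946 ]
the job is handed in; nothing more can be done
```

I ran the whole sequence and handed the job in at about 16 s on the robot's clock. I could only see two of the three crusts in the cup.

**What I did:** I took the scraper from its rack and pressed the tray down to its stop about 61 mm from the hinge. The arm's vertical force reading peaked at about 13 N, roughly 15 N once the scraper's weight is added. I then swept to the lip with the tray held down, easing to about 10 N at the end. That is above the 3–4 N needed there, but well under the 35 N limit. The tray came back up on the blade, and I put the scraper back in its slot and moved the arm clear.

**Last checks:**
- **Crusts:** two are visible in the cup, about 16 and 23 mm from its centre. The third is probably hidden in the part of the cup under the tray: there was nothing left on the tray, and I found no new crust-coloured spot on the bench in either view.
- **Tray, cup and scraper:** the tray looks level, the cup is standing, and the scraper is upright in its slot. I checked these by eye only.
- **Moulds and jar:** I never steered near them, but I did not measure their positions again.
- **Small problems:** the blade rubbed what I took to be the tray's side wall with about 5 N until I shifted it. Setting the scraper down in the slot briefly pushed on its floor with about 23 N.

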